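# Hang the receiver coil inside the push-to-open cabinet door

### The arm

A 6-joint arm with a two-finger parallel gripper is mounted at the origin on the work surface. World frame = base frame: x ahead of the robot, y to its left, z up, the work surface at z = 0. Lengths are in m, angles in rad, forces in N, time in s.
With the tool pointing down it reaches from about 0.35 to 0.975 m from the base axis. Payload 17.4 kg.
Tool frame: the origin (TCP) lies midway between the tips of the shut fingers; the grasp point (between the pads) lies 19 mm behind it; z points along the fingers, y is the line along which they close (so a half turn about z gives the same grasp; the last joint's range is limited). The gripper opens to 85 mm and grips with 20 to 120 N. Pads are 22 mm wide; open, the fingers measure 114 mm over their backs; the gripper's body (76 mm by 85 mm) begins 54 mm behind the grasp point. The pads swing forward as they close: fully open they stand 13 mm farther back than shut.
Start: joints at [1.22, 0.116, 1.442, -0, 1.584, -0.038], TCP at [0.208, 0.642, 0.205] pointing down, gripper open.
Joint ranges: [-2.83, 2.83], [-0.83, 2.19], [0.07, 2.5], [-1.14, 4.28], [0.01, 3], [-2.97, 2.97]. Speed limits (rad/s): [1.89, 1.89, 2.22, 3.14, 3.14, 3.14].

### API

Orientations are given as a rotation vector (axis times angle).
In Python, from bench import ctrl gives the robot as it stands.
- The arm moves only by the tool jog_arm, never from a script. Its argument "increments" is a list that holds one entry, the list of rows, each a list of 5 numbers: the shift along the world's x, y, z in mm, then the turn about the world's z in rad, then the closure, from -1 (fully open) to 1 (shut). In form: [[[tx, ty, tz, roll, claw], ...]]. A call has 1 to 12 rows; each row is the pose to reach, as a shift and turn from the pose commanded when the call began; what a row does not reach only later rows make up. A row lasts 1/8 s, in which the tool goes at most 62.5 mm and 10.7 degrees, less where a joint would pass 70% of its speed; a pose out of reach is approached as far as the arm can. A call with a gripper value outside its range is refused whole. The fingers move at their own pace and stop on an object; the grip force is fixed at half the most. Time passes only in rows, so rows that repeat a pose let the fingers close. It gives the time, the measured TCP pose, the force, the opening and the grip force at its end, in the units of the state.
- ctrl.read_state(): the state, without advancing time (a new reading comes with each control period).
- ctrl.grab_frame(name): name is "side" or "top" or "wrist"; returns a dict with "img" (400x640x3 uint8, red, green, blue), "vertical_fov" (degrees; the focal length in pixels is half the picture's height over the tangent of half this angle, whatever the lens; pixels are square), "cx", "cy" (the principal point, pixels), "k1" (the pictures are not rectified: a ray, as slopes to the right and down, at radius r is drawn at 1 + k1 r^2 times it, then the intrinsics apply), "rvec" (rotation vector, rad) and "tvec" (3), from world to camera coordinates, as OpenCV has them. Camera axes: x right, y down, z forward; pixel columns grow to the right and rows downward; lengths in m; the calibration is good to about 2 mm. A picture is of the moment at which its call begins. There is no depth.
- ctrl.finish_job(): hands the job in; it is judged then, once.
Trained networks look in the newest picture that a camera, given by its name, has taken for a name from the list of things; names that differ only in an ending like _2 or _b are one class to them, and where a whole thing is asked for, a point or a joint stands for the part that bears it (a point fixed in the world has none). Each returns a list of dicts, best first, with "conf" (0 to 1); they miss things now and then, are a little off and sometimes report something else, mostly with a low value. They report only what shows in the picture. A call takes as long as a camera call. They do not tell look-alikes from the thing itself.
- ctrl.boxes_of(target, camera): "centre" ([x, y, z] in m, in world coordinates, good to about 4 mm: the middle of the surface that is visible of it).
- ctrl.tip_of(target, camera): "centre" ([x, y, z] in m, in world coordinates, good to about 4 mm: a listed point, or the origin of a listed thing).
The state is a dict: "t": time; "qpos": joint angles; "joint_vel": joint speeds; "effort": joint torques, N m; "tool_pos": TCP position; "eef_rot": TCP orientation; "contact_force": force on the tool from outside, world axes, zero at the start; "ft_torque": the same for the moment, N m; "opening": finger opening in m; "grasp_force": force on a finger pad.
Only numpy, scipy, OpenCV 4.12 (cv2) and the standard library are available. Lean on these libraries where they do the work, as an engineer would, in place of code of your own. Each camera call takes 0.05 s, during which the arm holds its last target. There are 200 camera calls.

### The job

Put the receiver coil away on the small bench cabinet: press the teal push-to-open door in near its free edge so that its catch lets go and it pops ajar, then swing the door wide open, about square to the cabinet front. Hang the white coil by its blue carrying handle on the two steel prongs inside the door, hanging free and upright with the handle bar resting across both prongs, let go, and leave the door open. Do not knock over or shift the bottle, the round coil or the solder reel.

Things in the scene. Friction and masses are not known exactly. Their poses are not given: they have to be found in the camera images.
- cabinet: White bench cabinet, 230 wide, 160 deep, 225 high, fixed. Origin: on the table under the middle of its front; its x axis points into the cabinet (away from the door), y along the front towards the hinge, z up.
- door (a joint): Teal door, 210 wide, 14 thick, z 15 to 210 mm, no handle. Rad: 0 shut and latched, to -0.05 pressed in, grows opening, stop 1.75. Pressing the free edge 3 to 9 mm in (about 5 N) frees a spring catch; let out again, the door is pushed ajar to about 0.45 rad. Then it swings against light friction (1 to 3 N at the edge) and stays where left; it does not latch again.
- door_hinge (a point): Point on the door's upright hinge axis, 185 mm above the table. Fixed to the cabinet, axes as the cabinet's. The axis lies in the plane of the door's inner face. Seen from above, opening turns the door clockwise about it.
- push_spot (a point): White 22 mm dot on the door's outer face, 185 mm from the hinge axis, 185 mm above the table: press here. Axes turn with the door: x square to it, from outer to inner face (into the cabinet when shut), y along the door towards the hinge, z up. The free edge is 23 mm further from the hinge.
- door_inner (a point): The point on the door's inner face opposite the dot (14 mm behind it), axes as push_spot. Above it and beside it the inner face is bare from 150 mm to 208 mm from the hinge: a good place to push the door open from behind. The shut door hides it.
- hook (a point): Two level round steel prongs inside the door, 8 mm thick, 60 mm apart (85 and 145 mm from the hinge axis), axes 190 mm above the table, sticking out 92 mm from the inner face, then rising: tips top 18 mm above the axes. Point: midway between prongs, at axis height, 50 mm out from the face. Axes as push_spot (x towards the tips). A hung bar's centre is 10 mm higher.
- coil_bar (a point): Centre of the coil's blue handle bar, 155 mm above the coil's foot. The bar is 12 x 12 mm in section and 114 mm long along the coil's y axis; x is square to the coil's frame, z up. The handle's opening under the bar is 98 mm wide and 46 mm high, so the prongs and fingertips fit through it.
- coil_center (a point): Middle of the receiver coil, 80 mm above its foot: upright white square frame 110 wide (y), 18 thick (x), top at 103 mm, on a foot 50 x 100 mm, with copper winding and the blue handle on top (161 mm high in all). About 0.25 kg, the same front and back. Stands loose on the table.
- bottle_center (a point): Middle of a clear water bottle, 64 mm across, 200 mm high, standing loose. Leave it alone.
- round_coil_center (a point): Middle of a white round coil, 180 mm ring on a foot, about 195 mm high, standing loose. Leave it alone.
- reel_center (a point): Middle of a blue solder reel, 54 mm across, 38 mm high, standing loose. Leave it alone.
There are look-alikes about, which are no part of the job. Leave any pink look-alike of the part that bears coil_bar alone.

How it is judged:
By the outcome, as a careful person would: the job done as asked, in the order asked, and still so for the second after the job is handed in, with the robot touching nothing.
It also fails if it takes over 72 s, if anything falls off the work surface, if the arm or the gripper's body presses on something with over 40 N, if the wrist force passes 120 N, or if a joint passes its speed limit or range.

## Working session

There is one attempt and no reset: what is moved stays moved. The work goes in short steps, Python scripts to look and compute and a tool call to move; the robot and the scene stay as the last step left them, time stands still between calls to the robot, and variables do not carry over. Pictures are saved under pics/ and viewed, at most 10 in all, crops included, and the job is handed in when it is done.

Besides the shell and the picture viewer there is one more tool, called as name(argument=value, ...) on one line, values as JSON. jog_arm: Moves the arm, as the interface text tells. Its arguments: {"type":"object","properties":{"increments":{"type":"array","items":{"type":"array","items":{"type":"array","items":{"type":"number"}}}}},"required":["increments"]}

```bash
mkdir -p pics; ls; python3 - <<'E'
from bench import ctrl
import cv2,numpy as np
ims=[]
for c in ["side","top"]:
    f=ctrl.grab_frame(c); ims.append(f["img"])
    print(c,f["vertical_fov"],f["k1"],f["rvec"],f["tvec"])
    for t in ["cabinet","door_hinge","push_spot","hook","coil_bar","coil_center","bottle_center","round_coil_center","reel_center"]:
        print(t,[(np.round(d["centre"],3).tolist(),round(d["conf"],2)) for d in ctrl.tip_of(t,c)[:4]])
    cv2.imwrite(f"pics/{c}0.png",f["img"][:,:,::-1])
print({k:np.round(v,3) for k,v in ctrl.read_state().items()})
E
```

```text
pics
side 48.61754861027753 -0.060965539308649994 [ 2.33114813 -0.84798642  0.3244436 ] [-0.47139421  0.28200199  1.21412033]
cabinet [([0.528, 0.294, -0.001], 0.6)]
door_hinge []
push_spot [([0.603, 0.253, 0.185], 0.59)]
hook [([0.559, 0.338, 0.189], 0.69)]
coil_bar [([0.586, -0.301, 0.151], 0.85), ([0.395, -0.605, 0.154], 0.79), ([0.387, 0.035, 0.156], 0.73), ([0.47, -0.207, 0.157], 0.6)]
coil_center [([0.386, 0.039, 0.081], 0.87), ([0.584, -0.298, 0.074], 0.75), ([0.394, -0.595, 0.08], 0.65), ([0.478, -0.209, 0.08], 0.61)]
bottle_center [([0.45, -0.401, 0.099], 0.97)]
round_coil_center [([0.609, -0.492, 0.098], 0.71)]
reel_center [([0.605, 0.256, 0.187], 0.67), ([0.376, -0.093, 0.017], 0.64)]
top 50.18758481547714 -0.0978659554648447 [ 2.16036442 -2.20529989  0.08223897] [-0.12653266  0.51673852  1.44116543]
cabinet [([0.533, 0.294, 0.002], 0.9)]
door_hinge [([0.431, 0.328, 0.188], 0.69)]
push_spot [([0.603, 0.252, 0.18], 0.83)]
hook [([0.557, 0.333, 0.192], 0.95)]
coil_bar [([0.581, -0.303, 0.154], 0.89), ([0.474, -0.214, 0.154], 0.86), ([0.393, -0.601, 0.154], 0.72), ([0.385, 0.036, 0.156], 0.68)]
coil_center [([0.476, -0.215, 0.081], 0.88), ([0.58, -0.3, 0.078], 0.84), ([0.394, -0.601, 0.08], 0.83), ([0.385, 0.038, 0.082], 0.79)]
bottle_center [([0.455, -0.399, 0.098], 0.69)]
round_coil_center [([0.61, -0.487, 0.1], 0.69)]
reel_center [([0.376, -0.096, 0.019], 0.61), ([0.457, -0.4, 0.1], 0.48)]
{'t': np.float64(1.0), 'qpos': array([ 1.22 ,  0.116,  1.442, -0.   ,  1.584, -0.038]), 'joint_vel': array([ 0.   ,  0.   ,  0.   , -0.001,  0.001,  0.   ]), 'effort': array([-1.0000e-03, -7.3175e+01, -6.3268e+01,  0.0000e+00,  1.0000e-03,
       -0.0000e+00]), 'tool_pos': array([0.208, 0.642, 0.205]), 'eef_rot': array([0.489, 3.103, 0.   ]), 'contact_force': array([-1.117,  0.255,  0.131]), 'ft_torque': array([-0.001, -0.025,  0.026]), 'grasp_force': np.float64(0.0), 'opening': np.float64(0.086)}
```

View pics/side0.png

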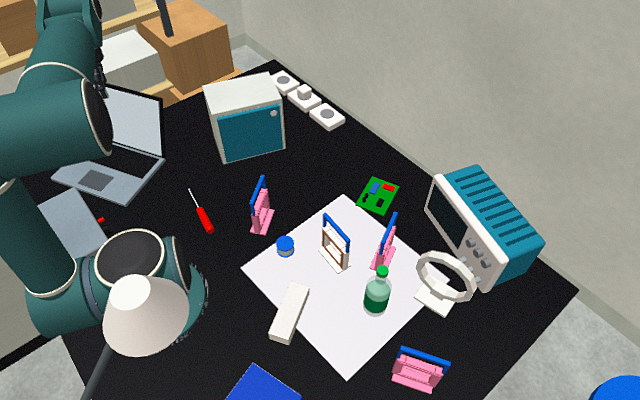

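View pics/top0.png

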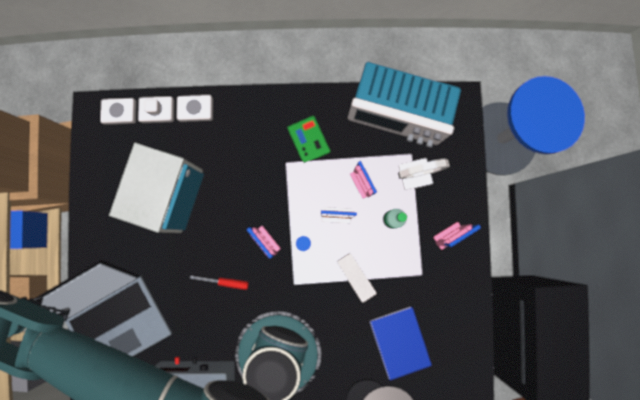

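Four candidates carry coil_bar: side-view pixels (335,243) with a white frame, and (262,205), (385,242) and (420,370) with pink frames. The white one, near world (0.474,-0.212), fits the description. I'll confirm it in a crop and measure its yaw and the cabinet pose.

```bash
cat > h.py <<'E'
from bench import ctrl
import cv2,numpy as np
from scipy.optimize import least_squares
def K(f):
    F=200/np.tan(np.radians(f["vertical_fov"])/2); return np.array([[F,0,f["cx"]],[0,F,f["cy"]],[0,0,1.]])
def ray(f,uv,z):
    n=cv2.undistortPoints(np.array(uv,float).reshape(-1,1,2),K(f),np.array([f["k1"],0,0,0.]))[:,0]
    R=cv2.Rodrigues(np.array(f["rvec"]))[0]; c=-R.T@np.array(f["tvec"])
    d=np.c_[n,np.ones(len(n))]@R
    return c+d*((z-c[2])/d[:,2])[:,None]
def proj(f,P):
    return cv2.projectPoints(np.array(P,float).reshape(-1,3),np.array(f["rvec"]),np.array(f["tvec"]),K(f),np.array([f["k1"],0,0,0.]))[0][:,0]
def bar(f,near,z=0.155,rad=45):
    "centre and direction of blue bar near a world xy"
    u,v=proj(f,[[*near,z]])[0]
    hsv=cv2.cvtColor(f["img"],cv2.COLOR_RGB2HSV)
    m=cv2.inRange(hsv,(100,120,60),(125,255,255))
    n,l,s,c=cv2.connectedComponentsWithStats(m)
    i=min((i for i in range(1,n) if s[i,4]>20),key=lambda i:np.hypot(*(c[i]-[u,v])))
    ys,xs=np.where(l==i); P=ray(f,np.c_[xs,ys],z)[:,:2]; mu=P.mean(0)
    d=np.linalg.svd(P-mu,full_matrices=False)[2][0]
    t=(P-mu)@d
    return mu+d*(t.max()+t.min())/2, np.arctan2(d[1],d[0])%np.pi, np.ptp(t), s[i,4]
E
python3 - <<'E'
from h import *
obs={"push_spot":[],"door_hinge":[],"hook":[],"cabinet":[]}; cb=[]
for k in range(4):
  for c in ["side","top"]:
    f=ctrl.grab_frame(c)
    for t in obs:
        for d in ctrl.tip_of(t,c)[:1]:
            if d["conf"]>.5: obs[t].append(d["centre"])
    cb+= [d["centre"] for d in ctrl.tip_of("coil_bar",c) if np.hypot(d["centre"][0]-.474,d["centre"][1]+.212)<.03]
    if k==0:
        print(c,bar(f,(.474,-.212)))
        if c=="side": cv2.imwrite("pics/crop.png",cv2.resize(f["img"][170:310,230:430,::-1],None,fx=4,fy=4,interpolation=cv2.INTER_CUBIC))
M={k:np.median(v,0) for k,v in obs.items()}
for k,v in obs.items(): print(k,len(v),M[k].round(4),np.std(v,0).round(4))
print("bar",np.median(cb,0),np.std(cb,0))
loc={"push_spot":(-.014,-.185),"door_hinge":(0,0),"hook":(.05,-.115)}
def res(p):
    R=np.array([[np.cos(p[2]),-np.sin(p[2])],[np.sin(p[2]),np.cos(p[2])]])
    return np.concatenate([p[:2]+R@loc[k]-M[k][:2] for k in loc])
s=least_squares(res,[.43,.33,1.15]); print(s.x,s.fun)
E
```

```text
side (array([ 0.47070529, -0.22219267]), np.float64(1.4467548732541156), np.float64(0.14018334414846487), np.int32(214))
top (array([ 0.47163025, -0.20957216]), np.float64(1.4853804839251312), np.float64(0.10263351350696538), np.int32(79))
push_spot 8 [0.6035 0.2528 0.1833] [0.0014 0.0017 0.0015]
door_hinge 8 [0.4339 0.326  0.1864] [0.0014 0.0016 0.0009]
hook 8 [0.5575 0.3352 0.19  ] [0.0028 0.0012 0.0011]
cabinet 8 [0.5307 0.2922 0.0017] [0.0515 0.1277 0.0054]
bar [ 0.47175 -0.21155  0.1556 ] [0.00218904 0.00211424 0.00191703]
[0.43317168 0.32589677 1.23932415] [ 4.49753659e-05 -3.46681618e-04 -7.28318664e-04 -1.53229347e-04
  6.83343296e-04  4.99910965e-04]
```

View pics/crop.png

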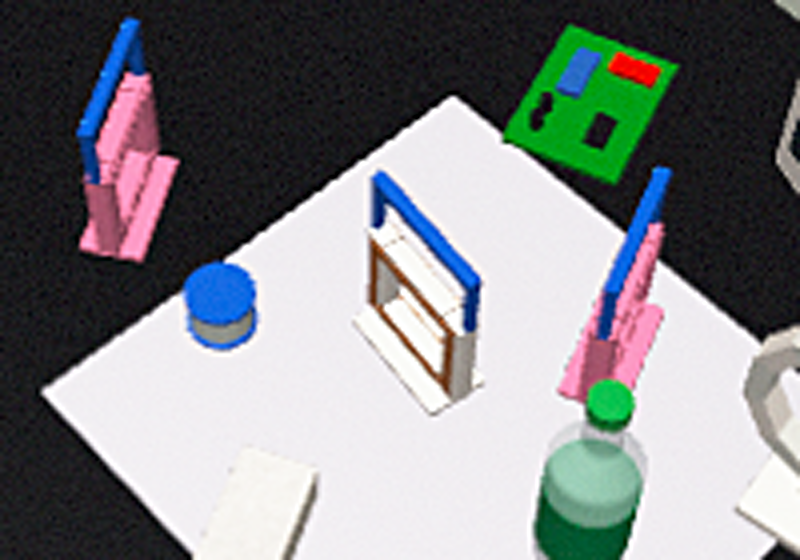

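The white-framed coil at crop pixel (425,300) is the target. Both neighbours (crop (115,150) and (630,270)) are pink, and the reel is at (220,305). The cabinet fit is consistent to under 1 mm. Next I move to in front of the dot with the fingers shut.

jog_arm(increments=[[[0,0,60,0,1],[20,-25,120,0,1],[60,-70,130,0,1],[100,-120,130,0,1],[140,-170,130,0,1],[180,-215,130,0,1],[220,-265,130,0,1],[260,-315,130,0,1],[300,-365,130,0,1],[340,-410,130,0,1],[374,-451,110,-0.02,1],[374,-451,60,-0.02,1]]])

```text
t: 4.9
tool_pos: [0.5843, 0.1883, 0.2657]
eef_rot: [0.527, 3.094, 0.001]
contact_force: [0.6, 1.4, -0.3]
opening: 0.0002
grasp_force: 0.0
```

jog_arm(increments=[[[0,0,-45,0,1],[0,0,-93,0,1],[0,0,-93,0,1],[0,0,-93,0,1]]])

```text
t: 5.4
tool_pos: [0.5823, 0.1915, 0.1743]
eef_rot: [0.52, 3.096, 0.001]
contact_force: [-0.0, -0.1, 0.8]
opening: -0.0001
grasp_force: 0.0
```

jog_arm(increments=[[[6,19,0,0,1],[11,33,0,0,1],[14,42,0,0,1],[16,46,0,0,1],[17,49,0,0,1],[18,51,0,0,1],[18,52,0,0,1],[18,52,0,0,1]]])

```text
t: 6.4
tool_pos: [0.5998, 0.2429, 0.172]
eef_rot: [0.521, 3.098, -0.001]
contact_force: [0.8, -4.8, -0.3]
opening: 0.0001
grasp_force: 2.2
```

jog_arm(increments=[[[0.5,1.5,0,0,1],[0.8,2.5,0,0,1],[0.8,2.5,0,0,1]]])

```text
t: 6.78
tool_pos: [0.6007, 0.2454, 0.172]
eef_rot: [0.521, 3.098, -0.0]
contact_force: [0.1, -4.2, -0.8]
opening: -0.0003
grasp_force: 2.1
```

Force dropped slightly, so the door is moving in. I'll retreat by more than the ajar swing and look.

jog_arm(increments=[[[-4,-12,0,0,1],[-11,-32,0,0,1],[-23,-66,0,0,1],[-42,-120,0,0,1],[-55,-160,20,0,1],[-55,-160,80,0,1],[-55,-160,120,0,1],[-55,-160,120,0,1]]])

```text
t: 7.78
tool_pos: [0.5457, 0.0849, 0.2958]
eef_rot: [0.52, 3.093, 0.003]
contact_force: [0.1, 0.5, -0.2]
opening: -0.0001
grasp_force: 0.0
```

```bash
python3 - <<'E'
from h import *
for c in ["side","top","wrist"]:
    f=ctrl.grab_frame(c)
    cv2.imwrite(f"pics/{c}1.png",f["img"][:,:,::-1])
    for t in ["push_spot","door_inner","hook"]: print(c,t,[(np.round(d["centre"],3).tolist(),round(d["conf"],2)) for d in ctrl.tip_of(t,c)[:2]])
E
python3 -c "
import cv2,numpy as np
a=cv2.imread('pics/side1.png')[40:240,100:400];b=cv2.imread('pics/top1.png')[100:300,60:360]
cv2.imwrite('pics/m1.png',cv2.resize(np.vstack([a,b]),None,fx=1.5,fy=1.5))"
```

```text
side push_spot [([0.555, 0.187, 0.185], 0.61)]
side door_inner [([0.567, 0.195, 0.185], 0.91)]
side hook [([0.549, 0.28, 0.189], 0.61)]
top push_spot [([0.55, 0.185, 0.181], 0.8)]
top door_inner [([0.562, 0.191, 0.184], 0.62), ([0.433, 0.324, 0.187], 0.58)]
top hook [([0.431, 0.322, 0.187], 0.64)]
wrist push_spot [([0.552, 0.187, 0.183], 0.61)]
wrist door_inner [([0.558, 0.196, 0.18], 0.59)]
wrist hook []
```

View pics/m1.png

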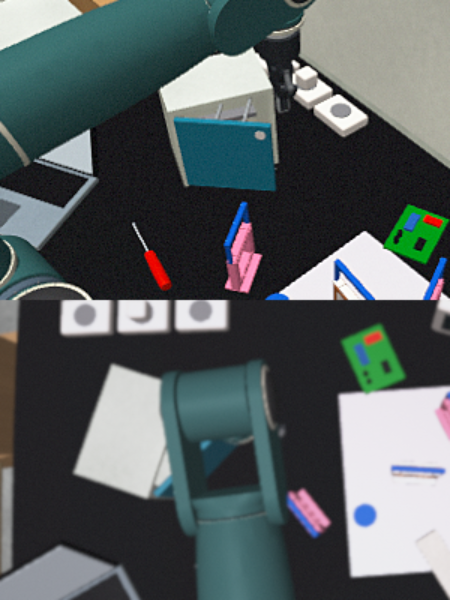

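The door is ajar: the dot is at mosaic (260,135) and the prongs show behind it. The angle is about 0.46 rad. I'll compute the arc for pushing it open from behind.

```bash
python3 - <<'E'
import numpy as np
H=np.array([.4332,.3259])
def p(th,r,s):
    a=-.332-th; u=np.array([np.cos(a),np.sin(a)]); n=np.array([-u[1],u[0]]); return H+r*u+s*n
S=p(.46,.182,.036); print("start",S,(S-[.5458,.0847])*1000)
for th in [.46,.55,.65,.75,.85,.95,1.05,1.15,1.25,1.35,1.45,1.52,1.57]:
    print(th,((p(th,.182,.0145)-S)*1000).round(0),round(-(th-.46),2))
E
```

```text
start [0.58666437 0.221647  ] [ 40.86436632 136.94699875]
0.46 [-15. -15.] -0.0
0.55 [-27. -27.] -0.09
0.65 [-40. -39.] -0.19
0.75 [-55. -50.] -0.29
0.85 [-71. -59.] -0.39
0.95 [-88. -66.] -0.49
1.05 [-105.  -72.] -0.59
1.15 [-123.  -76.] -0.69
1.25 [-141.  -78.] -0.79
1.35 [-159.  -78.] -0.89
1.45 [-177.  -77.] -0.99
1.52 [-190.  -75.] -1.06
1.57 [-199.  -73.] -1.11
```

jog_arm(increments=[[[20,50,0,-0.15,1],[35,100,0,-0.3,1],[41,137,0,-0.46,1],[41,137,0,-0.46,1],[41,137,-40,-0.46,1],[41,137,-80,-0.46,1],[41,137,-124,-0.46,1],[41,137,-124,-0.46,1],[41,137,-124,-0.46,1]]])

```text
t: 9.5
tool_pos: [0.5871, 0.2226, 0.1702]
eef_rot: [1.212, 2.897, 0.002]
contact_force: [0.6, 0.2, -0.4]
opening: 0.0002
grasp_force: 0.0
```

jog_arm(increments=[[[-15,-15,0,0,1],[-27,-27,0,-0.09,1],[-40,-39,0,-0.19,1],[-55,-50,0,-0.29,1],[-71,-59,0,-0.39,1],[-88,-66,0,-0.49,1],[-105,-72,0,-0.59,1],[-123,-76,0,-0.69,1],[-141,-78,0,-0.79,1],[-159,-78,0,-0.89,1],[-177,-77,0,-0.99,1],[-177,-77,0,-0.99,1]]])

```text
t: 11.0
tool_pos: [0.4098, 0.1459, 0.1705]
eef_rot: [2.442, 1.975, 0.006]
contact_force: [-0.2, -0.6, -0.4]
opening: 0.0001
grasp_force: 0.0
```

jog_arm(increments=[[[-13,2,0,-0.07,1],[-20,4,0,-0.1,1],[-22,4,0,-0.11,1],[-22,4,0,-0.11,1]]])

```text
t: 11.5
tool_pos: [0.388, 0.1497, 0.1686]
eef_rot: [2.547, 1.839, 0.001]
contact_force: [-0.3, 0.3, 0.1]
opening: 0.0001
grasp_force: 0.0
```

jog_arm(increments=[[[10,-3,0,0,1],[10,-3,40,0,1],[10,-3,90,0,1],[14,-20,130,0,0.5],[25,-75,140,0.05,-0.2],[38,-130,140,0.1,-0.2],[50,-190,140,0.2,-0.2],[60,-245,140,0.25,-0.2],[70,-300,140,0.25,-0.2],[70,-300,140,0.25,-0.2]]])

```text
t: 12.75
tool_pos: [0.458, -0.1539, 0.307]
eef_rot: [-2.303, -2.135, 0.002]
contact_force: [-0.3, -1.0, 0.6]
opening: 0.0509
grasp_force: 0.0
```

```bash
python3 - <<'E'
from h import *
for k in range(3):
  for c in ["side","top","wrist"]:
    f=ctrl.grab_frame(c)
    cv2.imwrite(f"pics/{c}2.png",f["img"][:,:,::-1])
    for t in ["push_spot","door_inner","hook","coil_bar"]: print(c,t,[(np.round(d["centre"],3).tolist(),round(d["conf"],2)) for d in ctrl.tip_of(t,c)[:4]])
    if k==0:
        for z in (.155,.161): print(c,bar(f,(.472,-.211),z))
print(ctrl.read_state()["tool_pos"],ctrl.read_state()["eef_rot"])
E
python3 -c "
import cv2,numpy as np
a=cv2.imread('pics/side2.png')[40:340,100:500];b=cv2.imread('pics/wrist2.png')[::2,::2]
b=cv2.resize(b,(400,250))
cv2.imwrite('pics/m2.png',np.vstack([a,b]))"
```

```text
side push_spot [([0.361, 0.158, 0.185], 0.64)]
side door_inner [([0.38, 0.152, 0.184], 0.81)]
side hook [([0.444, 0.202, 0.191], 0.65)]
side coil_bar [([0.388, 0.036, 0.151], 0.87), ([0.586, -0.301, 0.154], 0.83), ([0.468, -0.211, 0.154], 0.64), ([0.389, -0.607, 0.153], 0.6)]
side (array([ 0.47087249, -0.22148083]), np.float64(1.4508145182328565), np.float64(0.13870456703132217), np.int32(215))
side (array([ 0.46788165, -0.22454613]), np.float64(1.4508145182328565), np.float64(0.13784538670112456), np.int32(215))
top push_spot [([0.362, 0.155, 0.182], 0.61)]
top door_inner [([0.374, 0.15, 0.186], 0.78)]
top hook [([0.442, 0.199, 0.188], 0.84)]
top coil_bar [([0.584, -0.304, 0.156], 0.76), ([0.393, -0.601, 0.153], 0.68), ([0.386, 0.038, 0.16], 0.61)]
top (array([ 0.58120985, -0.30189138]), np.float64(0.4576265850232768), np.float64(0.10635118964954936), np.int32(80))
top (array([ 0.58040504, -0.30113832]), np.float64(0.4576265850232768), np.float64(0.10586809660983423), np.int32(80))
wrist push_spot [([0.474, -0.21, 0.154], 0.66)]
wrist door_inner []
wrist hook [([0.471, -0.21, 0.083]
[... 1141 characters left out ...]
, 0.96)]
side door_inner [([0.378, 0.149, 0.184], 0.66)]
side hook [([0.445, 0.203, 0.19], 0.89)]
side coil_bar [([0.585, -0.305, 0.155], 0.89), ([0.391, -0.607, 0.154], 0.79), ([0.387, 0.038, 0.154], 0.75), ([0.472, -0.208, 0.154], 0.66)]
top push_spot [([0.36, 0.154, 0.183], 0.57)]
top door_inner [([0.371, 0.15, 0.182], 0.95)]
top hook [([0.444, 0.199, 0.193], 0.8)]
top coil_bar [([0.396, -0.602, 0.153], 0.85), ([0.383, 0.038, 0.156], 0.83), ([0.581, -0.303, 0.158], 0.81)]
wrist push_spot []
wrist door_inner []
wrist hook []
wrist coil_bar [([0.474, -0.209, 0.156], 0.84), ([0.581, -0.302, 0.157], 0.61)]
[ 0.45751396 -0.1502444   0.30799562] [-2.29998143e+00 -2.13998837e+00  2.29081996e-05]
```

View pics/m2.png

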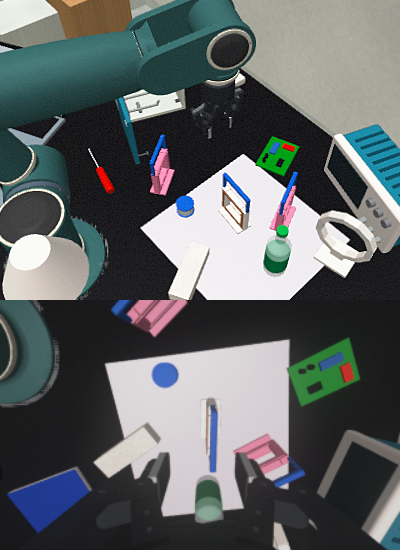

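The door is open at about 1.556 rad (teal edge at mosaic (130,130)), and the prongs point towards the laptop-free side. The wrist view shows the white coil's bar at mosaic (213,440), aligned with the pads. I'll grasp it.

jog_arm(increments=[[[8,-30,0,0,-0.2],[15.5,-60,0,-0.01,-0.2],[15.5,-60,-50,-0.01,-0.2],[15.5,-60,-100,-0.01,-0.2],[15.5,-60,-140,-0.01,-0.2],[15.5,-60,-160,-0.01,-0.2],[15.5,-60,-172,-0.01,-0.2],[15.5,-60,-172,-0.01,0.5],[15.5,-60,-172,-0.01,1],[15.5,-60,-172,-0.01,1],[15.5,-60,-172,-0.01,1],[15.5,-60,-172,-0.01,1]]])

```text
t: 16.5
tool_pos: [0.4731, -0.2103, 0.1362]
eef_rot: [2.31, 2.128, 0.0]
contact_force: [-0.2, -0.1, -0.8]
opening: -0.0001
grasp_force: 0.0
```

```bash
python3 - <<'E'
from h import *
fs=[ctrl.grab_frame(c) for c in ["side","top","wrist"]]
cv2.imwrite("pics/m3.png",np.vstack([cv2.resize(fs[0]["img"][170:310,230:430],(500,350)),cv2.resize(fs[2]["img"],(400,250))[:, :].repeat(1,0) if 0 else cv2.resize(fs[2]["img"],(500,250))])[:,:,::-1])
for c in ["side","wrist"]: print(c,[(np.round(d["centre"],3).tolist(),round(d["conf"],2)) for d in ctrl.tip_of("coil_bar",c)])
E
```

```text
side [([0.588, -0.302, 0.152], 0.93), ([0.388, 0.038, 0.154], 0.89), ([0.473, -0.211, 0.155], 0.77), ([0.394, -0.605, 0.153], 0.72)]
wrist [([0.476, -0.209, 0.156], 0.92)]
```

View pics/m3.png

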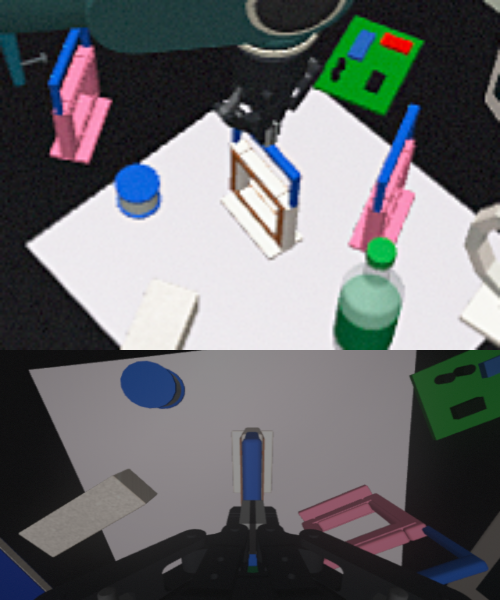

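jog_arm(increments=[[[0,0,0,0,1],[0,0,8,0,1],[0,0,15,0,1],[0,0,15,0,1]]])

```text
t: 17.25
tool_pos: [0.4733, -0.2104, 0.152]
eef_rot: [2.31, 2.128, 0.001]
contact_force: [0.5, 0.3, 1.2]
opening: -0.0001
grasp_force: 0.0
```

```bash
python3 - <<'E'
from h import *
s=ctrl.read_state(); print({k:np.round(s[k],4) for k in ["tool_pos","contact_force","ft_torque","opening","grasp_force"]})
fs=[ctrl.grab_frame(c) for c in ["side","wrist"]]
for c in ["side","wrist"]:
  for t in ["coil_bar","coil_center"]: print(c,t,[(np.round(d["centre"],3).tolist(),round(d["conf"],2)) for d in ctrl.tip_of(t,c)])
cv2.imwrite("pics/m4.png",np.hstack([cv2.resize(fs[0]["img"][195:275,310:390],(500,500),interpolation=cv2.INTER_CUBIC),cv2.resize(fs[1]["img"][200:400,220:340],(300,500),interpolation=cv2.INTER_CUBIC)])[:,:,::-1])
E
```

```text
{'tool_pos': array([ 0.4733, -0.2104,  0.152 ]), 'contact_force': array([0.5238, 0.2602, 1.2197]), 'ft_torque': array([-0.016 ,  0.0279,  0.0097]), 'opening': np.float64(-0.0001), 'grasp_force': np.float64(0.0)}
side coil_bar [([0.585, -0.3, 0.155], 0.75), ([0.396, -0.606, 0.154], 0.72), ([0.389, 0.037, 0.153], 0.72), ([0.471, -0.21, 0.154], 0.64)]
side coil_center [([0.585, -0.298, 0.076], 0.88), ([0.475, -0.209, 0.082], 0.85), ([0.384, 0.041, 0.08], 0.83), ([0.393, -0.595, 0.081], 0.65)]
wrist coil_bar [([0.584, -0.303, 0.158], 0.88), ([0.475, -0.21, 0.155], 0.59)]
wrist coil_center [([0.582, -0.302, 0.081], 0.8), ([0.47, -0.21, 0.082], 0.66)]
```

View pics/m4.png

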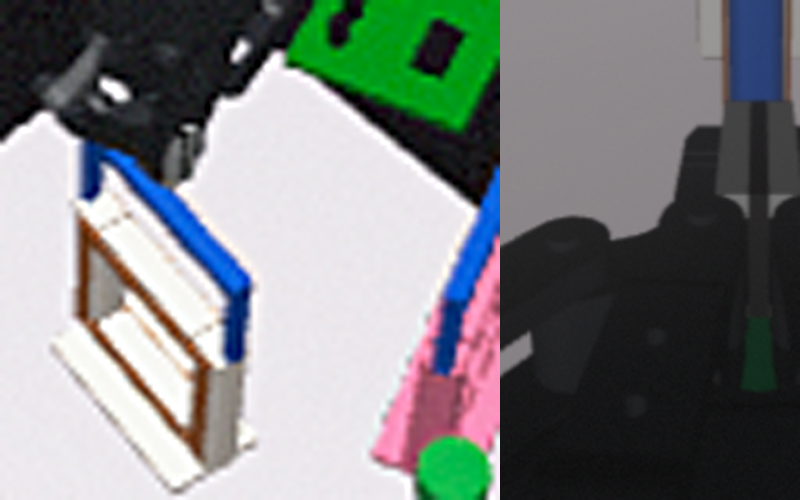

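```bash
python3 - <<'E'
from h import *
T=ctrl.read_state()["tool_pos"]
fs={c:ctrl.grab_frame(c) for c in ["side","wrist"]}
d=np.array([np.cos(1.49),np.sin(1.49)])*.057
P=[T,[.4733,-.2104,.161],[.4733+d[0],-.2104+d[1],.161],[.4733-d[0],-.2104-d[1],.161],[.4733,-.2104,.149]]
for c,f in fs.items():
    q=proj(f,P); print(c,q.round(1).tolist())
f=fs["side"];q=(proj(f,P)-[320,195])*8
a=cv2.resize(f["img"][195:255,320:370],(400,480),interpolation=cv2.INTER_CUBIC)
f=fs["wrist"];r=(proj(f,P)-[240,200])*2.4
b=cv2.resize(f["img"][200:400,240:400],(384,480),interpolation=cv2.INTER_CUBIC)
b=np.clip(b.astype(float)*2.2,0,255).astype(np.uint8)
for im,pts in((a,q),(b,r)):
    for i,p in enumerate(pts): cv2.circle(im,tuple(int(v) for v in p),4,[(255,0,0),(255,255,0),(0,255,0),(0,255,0),(255,0,255)][i],1)
cv2.imwrite("pics/m5.png",np.hstack([a,b])[:,:,::-1])
E
```

```text
side [[335.0, 228.6], [335.3, 226.4], [322.9, 212.6], [348.2, 240.8], [335.1, 229.0]]
wrist [[320.7, 233.8], [321.2, 241.5], [321.0, 137.3], [321.3, 327.8], [321.3, 232.8]]
```

View pics/m5.png

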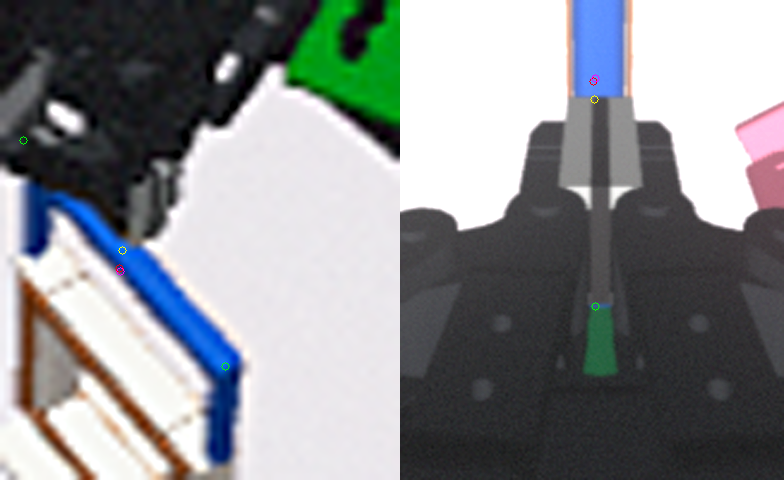

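```bash
python3 - <<'E'
from h import *
a=cv2.imread("pics/m3.png")[:,:,::-1]
for y in range(470,575,6): print(y,' '.join('%02x%02x%02x'%tuple(v) for v in a[y,222:284:4]))
f=ctrl.grab_frame("wrist"); b=cv2.resize(f["img"],(500,250))
print("now")
for y in range(120,226,6): print(y+350,' '.join('%02x%02x%02x'%tuple(v) for v in b[y,222:284:4]))
E
```

```text
470 8b8689 8b8689 8b8689 908f8d 91918f 454250 2c4275 2b4277 2a4074 293b6a 554744 91908e 8e8c8a 898486 888386 888386
476 8b8689 8b8588 8a8588 8f8d8c 929190 433d49 2b4174 2b4277 2a4074 283b69 5c4b46 92908e 8c8a87 888386 878286 888385
482 8a8588 8a8587 898488 908d8b 92908e 4b4249 2b4074 2a4276 293f74 283a69 594944 91908d 8b8986 878285 888386 878286
488 898487 898487 898487 8e8c89 91908e 4a3d43 294072 294076 283f73 273968 614d46 91908d 8b8885 878285 878386 878285
494 888385 888386 888386 888387 878285 4b4146 293f72 294075 283e73 263968 5f4b44 868184 878284 878284 868185 868184
500 888385 888285 878285 878285 878285 493f3d 373c4c 2b3042 252b3d 363b48 4b4340 878285 868183 868185 878285 878185
506 878285 868185 878185 545153 525052 414040 404040 292829 252325 403f3f 404040 534f52 545153 868184 868184 868183
512 868184 878185 272627 242325 232224 3f3f3f 403f40 242324 212022 3f3f3f 403f40 222223 222123 232223 868183 868083
518 868184 7f7b7d 212021 212122 212022 403f40 3f3f3f 212022 1e1e20 3e3e3e 3e3e3e 242325 1e1e1f 1f1e20 726e70 858084
524 858084 4c484b 1f1e1f 1f1e20 1e1e1f 383838 6e6d6e 2c2
[... 2379 characters left out ...]
1d1f
542 1b1b1c 1b1b1c 1b1a1c 1a1a1a 1a1b1b 1a1a1b 19191a 242324 252424 1b1b1b 191919 1a1a1a 19181a 1b1a1b 1a1a1b 1b191b
548 1a191a 1a191a 1a191a 1a191a 181818 151617 1b1c1d 242324 232223 1d1d1e 181818 161617 181718 171617 191819 19191b
554 181819 181819 171719 161617 161718 141515 1c1b1c 1c2b35 1b2a33 1b1b1c 131415 161718 151617 141314 151616 181819
560 1f1f20 161618 161617 141415 151516 141314 171819 142f20 132d1e 1a1a1b 161618 141515 161617 151517 141516 1a1a1c
566 161415 141315 141515 131515 121413 121213 121313 102d1d 122e1d 141514 141415 151516 121414 151616 171717 161617
572 141516 131315 141516 141414 131314 151515 151716 112419 13251b 141816 131415 141415 131314 111112 141415 151516
```

The wrist picture shows the shut pads' tips visible in full on top of the bar, not astride it. The real fingertips therefore sit about 25 mm higher than the stated TCP. The coil hasn't moved. I'll reopen, go about 28 mm lower than before, and close.

jog_arm(increments=[[[0,0,15,0,0.2],[0,0,30,0,-0.2],[0,0,30,0,-0.2],[0,0,30,0,-0.2],[0,0,0,0,-0.2],[0,0,-25,0,-0.2],[0,0,-44,0,-0.2],[0,0,-44,0,-0.2],[0,0,-44,0,-0.2]]])

```text
t: 18.82
tool_pos: [0.4734, -0.2104, 0.1079]
eef_rot: [2.31, 2.128, 0.0]
contact_force: [-0.4, -0.3, 0.0]
opening: 0.0511
grasp_force: 0.0
```

jog_arm(increments=[[[0,0,0,0,0.3],[0,0,0,0,1],[0,0,0,0,1],[0,0,0,0,1],[0,0,0,0,1]]])

```text
t: 19.45
tool_pos: [0.4732, -0.2104, 0.1077]
eef_rot: [2.31, 2.128, 0.0]
contact_force: [-1.2, 0.2, 6.3]
opening: 0.0104
grasp_force: 59.1
```

Gripped: 10.4 mm opening at 59 N. I'll lift it and carry it to in front of the prong tips.

jog_arm(increments=[[[0,0,10,0,1],[0,0,30,0,1],[0,0,60,0,1],[4,25,85,0,1],[9,55,95,0,1],[15,95,95,-0.05,1],[21,135,95,-0.1,1],[27,175,95,-0.15,1],[33,215,95,-0.2,1],[40,255,95,-0.236,1],[46,290,95,-0.236,1],[46,290,95,-0.236,1]]])

```text
t: 20.95
tool_pos: [0.5192, 0.0817, 0.2031]
eef_rot: [2.543, 1.845, 0.001]
contact_force: [0.2, 0.7, -2.4]
opening: 0.0112
grasp_force: 58.8
```

jog_arm(increments=[[[6,35,0,0,1],[12,65,-10,0,1],[17,85,-22,0,1],[18,91,-28,0,1],[18,91,-28,0,1],[18,91,-28,0,1],[18,91,-28,0,1]]])

```text
t: 21.82
tool_pos: [0.5372, 0.1702, 0.1746]
eef_rot: [2.546, 1.841, 0.001]
contact_force: [0.1, -0.0, -2.1]
opening: 0.011
grasp_force: 58.7
```

```bash
python3 - <<'E'
from h import *
s=ctrl.read_state(); print({k:np.round(s[k],4) for k in ["t","tool_pos","eef_rot","contact_force","ft_torque","opening","grasp_force"]})
T=s["tool_pos"]
for k in range(3):
  fs={c:ctrl.grab_frame(c) for c in ["side","top","wrist"]}
  for c in fs:
    for t in ["coil_bar","coil_center","hook","door_inner","push_spot"]:
      r=[(np.round(d["centre"],3).tolist(),round(d["conf"],2)) for d in ctrl.tip_of(t,c) if t[:4]!="coil" or np.hypot(*(np.array(d["centre"])[:2]-T[:2]))<.06]
      if r: print(c,t,r[:2])
a=cv2.resize(fs["side"]["img"][90:240,180:380],(780,585),interpolation=cv2.INTER_CUBIC)
cv2.imwrite("pics/m6.png",a[:,:,::-1])
E
```

```text
{'t': np.float64(21.825), 'tool_pos': array([0.5372, 0.1702, 0.1746]), 'eef_rot': array([2.5456e+00, 1.8406e+00, 1.1000e-03]), 'contact_force': array([ 0.1092, -0.0334, -2.1215]), 'ft_torque': array([ 0.0098, -0.0169,  0.022 ]), 'opening': np.float64(0.011), 'grasp_force': np.float64(58.7428)}
side coil_bar [([0.536, 0.169, 0.222], 0.9)]
side coil_center [([0.538, 0.171, 0.147], 0.95)]
side hook [([0.446, 0.202, 0.189], 0.58)]
side door_inner [([0.377, 0.151, 0.184], 0.95), ([0.363, 0.157, 0.187], 0.6)]
side push_spot [([0.363, 0.155, 0.183], 0.82)]
top coil_bar [([0.539, 0.167, 0.223], 0.78)]
top coil_center [([0.536, 0.169, 0.148], 0.62)]
top hook [([0.445, 0.199, 0.191], 0.47)]
top door_inner [([0.372, 0.149, 0.184], 0.7)]
top push_spot [([0.359, 0.155, 0.182], 0.6)]
wrist coil_bar [([0.538, 0.173, 0.224], 0.78)]
wrist hook [([0.446, 0.201, 0.187], 0.63)]
wrist door_inner [([0.375, 0.15, 0.183], 0.63)]
wrist push_spot [([0.361, 0.157, 0.189], 0.79)]
side coil_bar [([0.534, 0.171, 0.224], 0.71)]
side coil_center [([0.542, 0.176, 0.149], 0.77)]
side hook [([0.443, 0.198, 0.187], 0.7
[... 603 characters left out ...]
[([0.542, 0.174, 0.147], 0.79), ([0.536, 0.172, 0.222], 0.55)]
side hook [([0.443, 0.202, 0.188], 0.76)]
side door_inner [([0.376, 0.15, 0.185], 0.83)]
side push_spot [([0.36, 0.156, 0.182], 0.75), ([0.434, 0.325, 0.187], 0.37)]
top coil_bar [([0.537, 0.17, 0.222], 0.79)]
top coil_center [([0.536, 0.169, 0.149], 0.53)]
top hook [([0.445, 0.202, 0.19], 0.72), ([0.613, -0.491, 0.102], 0.71)]
top door_inner [([0.374, 0.151, 0.183], 0.64)]
top push_spot [([0.368, 0.15, 0.183], 0.73), ([0.361, 0.156, 0.184], 0.52)]
wrist coil_bar [([0.541, 0.172, 0.222], 0.71)]
wrist hook [([0.444, 0.199, 0.186], 0.81)]
wrist door_inner [([0.372, 0.151, 0.18], 0.77)]
wrist push_spot [([0.36, 0.159, 0.185], 0.66)]
```

View pics/m6.png

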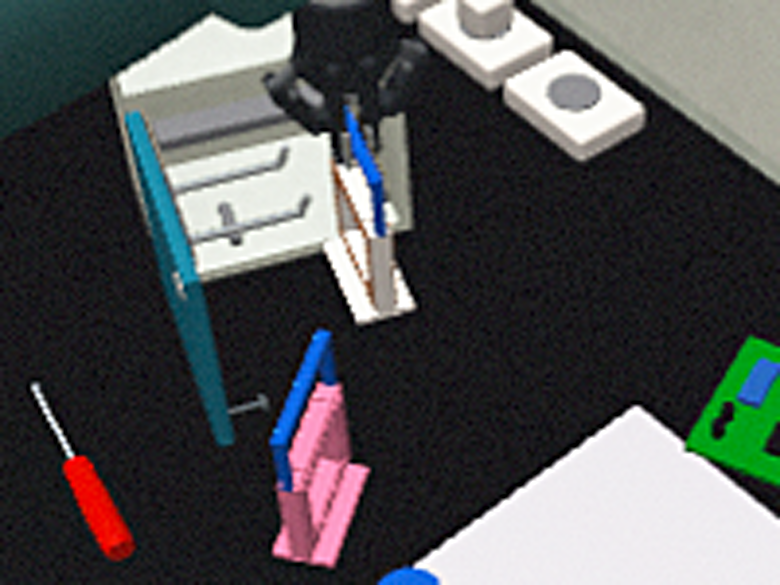

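The coil hangs upright in the grip at crop (365,230), its bar level with the prongs at (230,175) and (250,220). A grey stub shows near the lower prong at crop (230,220). I'll work out where it could be before inserting.

```bash
python3 - <<'E'
from h import *
f=ctrl.grab_frame("side")
H=np.array([.4332,.3259]); a=-1.888
u=np.array([np.cos(a),np.sin(a)]); n=np.array([-u[1],u[0]])
X=np.array([np.cos(1.239),np.sin(1.239)]); Y=np.array([-X[1],X[0]])
def rayp(uv):
    p0=ray(f,[uv],0.)[0]; p1=ray(f,[uv],.3)[0]; return p0,p1
for nm,(x,y) in {"stub top":(225,205),"stub bot":(236,242),"peg":(265,403),"peg root":(230,410)}.items():
    uv=(180+x/3.9,90+y/3.9); p0,p1=rayp(uv)
    for s in (0,.03,.05,.09):
        g=lambda p:(p[:2]-H)@n-s
        t=g(p0)/(g(p0)-g(p1)); P=p0+t*(p1-p0); print(nm,"door out",s,"r",round(float((P[:2]-H)@u),3),"z",round(P[2],3))
    for s in (0,.14):
        g=lambda p:(p[:2]-H)@X-s
        t=g(p0)/(g(p0)-g(p1)); P=p0+t*(p1-p0); print("   cab depth",s,"y",round(float((P[:2]-H)@Y),3),"z",round(P[2],3))
    print("   floor",((p0[:2]-H)@X).round(3),((p0[:2]-H)@Y).round(3))
# prong check
for r in (.085,.145):
    print([((proj(f,[[*(H+r*u+s*n),.19]])[0]-[180,90])*3.9).round(0).tolist() for s in (0,.05,.092)])
E
```

```text
stub top door out 0 r 0.421 z 0.471
stub top door out 0.03 r 0.204 z 0.271
stub top door out 0.05 r 0.059 z 0.137
stub top door out 0.09 r -0.23 z -0.13
   cab depth 0 y -0.058 z 0.083
   cab depth 0.14 y -0.075 z -0.045
   floor 0.091 -0.069
stub bot door out 0 r 0.437 z 0.457
stub bot door out 0.03 r 0.225 z 0.253
stub bot door out 0.05 r 0.084 z 0.117
stub bot door out 0.09 r -0.199 z -0.155
   cab depth 0 y -0.062 z 0.037
   cab depth 0.14 y -0.079 z -0.098
   floor 0.039 -0.067
peg door out 0 r 0.436 z 0.32
peg door out 0.03 r 0.224 z 0.073
peg door out 0.05 r 0.082 z -0.091
peg door out 0.09 r -0.201 z -0.419
   cab depth 0 y -0.062 z -0.185
   cab depth 0.14 y -0.079 z -0.347
   floor -0.16 -0.041
peg root door out 0 r 0.24 z 0.096
peg root door out 0.03 r -0.032 z -0.219
peg root door out 0.05 r -0.214 z -0.429
peg root door out 0.09 r -0.577 z -0.849
   cab depth 0 y -0.026 z -0.181
   cab depth 0.14 y -0.04 z -0.343
   floor -0.157 -0.011
[[163.0, 193.0], [224.0, 177.0], [275.0, 164.0]]
[[181.0, 243.0], [244.0, 226.0], [297.0, 212.0]]
```

The stub's ray fits only inside the cabinet, clear of the coil's path. The projected prongs match the picture. Inserting now.

jog_arm(increments=[[[-14,5,0,0,1],[-28,9,0,0,1],[-43,14,0,0,1],[-57,19,0,0,1],[-71,23,0,0,1],[-82,27,0,0,1],[-88,29,0,0,1],[-88,29,0,0,1],[-88,29,-8,0,1],[-88,29,-15,0,1],[-88,29,-18,0,1],[-88,29,-18,0,1]]])

```text
t: 26.08
tool_pos: [0.449, 0.1996, 0.1556]
eef_rot: [-2.545, -1.841, 0.001]
contact_force: [-0.6, -0.1, -3.4]
opening: 0.0111
grasp_force: 58.7
```

jog_arm(increments=[[[0,0,-2,0,1],[0,0,-3.5,0,1],[0,0,-3.5,0,1]]])

```text
t: 26.45
tool_pos: [0.4491, 0.1998, 0.1526]
eef_rot: [2.545, 1.842, 0.0]
contact_force: [0.8, -0.1, -2.8]
opening: 0.0112
grasp_force: 58.8
```

jog_arm(increments=[[[0,0,-1,0,1],[0,0,-2,0,1],[0,0,-2,0,1]]])

```text
t: 26.82
tool_pos: [0.4498, 0.1999, 0.1523]
eef_rot: [2.544, 1.841, 0.004]
contact_force: [0.1, -2.3, 12.0]
opening: 0.0112
grasp_force: 60.8
```

Contact at 12 N, so the bar is on the prongs. I'll ease off, open partly and look at the opening before rising.

jog_arm(increments=[[[0,0,1.3,0,1],[0,0,1.3,0,0.8],[0,0,1.3,0,0.6],[0,0,1.3,0,0.4],[0,0,1.3,0,0.2],[0,0,1.3,0,0.2],[0,0,1.3,0,0.2]]])

```text
t: 27.7
tool_pos: [0.449, 0.1998, 0.1518]
eef_rot: [-2.545, -1.842, 0.0]
contact_force: [-0.3, -0.2, 0.6]
opening: 0.0344
grasp_force: 0.0
```

jog_arm(increments=[[[0,0,8,0,0.2],[0,0,20,0,0.2],[0,0,40,0,0.2],[0,0,70,0,0.2],[0,0,110,0,0.2],[20,-40,150,0,0.2],[60,-90,150,0,0.2],[90,-140,150,0,0.2],[110,-190,150,0,0.2],[110,-190,150,0,0.2]]])

```text
t: 28.95
tool_pos: [0.5598, 0.0069, 0.3026]
eef_rot: [2.548, 1.837, -0.0]
contact_force: [0.1, 0.3, 0.5]
opening: 0.0343
grasp_force: 0.0
```

```bash
python3 - <<'E'
from h import *
for k in range(2):
  fs={c:ctrl.grab_frame(c) for c in ["side","top"]}
  for c in fs:
    for t in ["coil_bar","coil_center","hook","door_inner","bottle_center","round_coil_center","reel_center"]:
      r=[(np.round(d["centre"],3).tolist(),round(d["conf"],2)) for d in ctrl.tip_of(t,c)]
      print(c,t,r[:4])
a=cv2.resize(fs["side"]["img"][60:300,150:470],(800,600),interpolation=cv2.INTER_CUBIC)
cv2.imwrite("pics/m7.png",a[:,:,::-1])
E
```

```text
side coil_bar [([0.386, 0.038, 0.152], 0.95), ([0.446, 0.201, 0.199], 0.92), ([0.393, -0.605, 0.152], 0.91), ([0.585, -0.302, 0.153], 0.75)]
side coil_center [([0.393, -0.597, 0.077], 0.98), ([0.455, 0.201, 0.125], 0.78), ([0.383, 0.039, 0.08], 0.61), ([0.584, -0.299, 0.078], 0.6)]
side hook [([0.443, 0.203, 0.192], 0.75), ([0.363, 0.156, 0.185], 0.69), ([0.448, 0.201, 0.199], 0.32)]
side door_inner [([0.378, 0.149, 0.186], 0.91)]
side bottle_center [([0.454, -0.398, 0.098], 0.74)]
side round_coil_center [([0.607, -0.494, 0.098], 0.91), ([0.436, 0.325, 0.186], 0.48)]
side reel_center [([0.376, -0.095, 0.018], 0.71)]
top coil_bar [([0.582, -0.304, 0.155], 0.78), ([0.394, -0.602, 0.154], 0.75), ([0.449, 0.2, 0.202], 0.68), ([0.386, 0.037, 0.161], 0.49)]
top coil_center [([0.393, -0.602, 0.081], 0.71), ([0.45, 0.198, 0.126], 0.58), ([0.58, -0.302, 0.08], 0.56), ([0.383, 0.037, 0.082], 0.5)]
top hook [([0.445, 0.201, 0.188], 0.88)]
top door_inner [([0.374, 0.149, 0.184], 0.6), ([0.375, -0.095, 0.02], 0.45)]
top bottle_center [([0.453, -0.398, 0.101], 0.71)]
top round_coil_center [([0.61,
[... 477 characters left out ...]
38, 0.151, 0.187], 0.85)]
side bottle_center [([0.456, -0.401, 0.096], 0.72)]
side round_coil_center [([0.609, -0.493, 0.099], 0.79)]
side reel_center [([0.377, -0.093, 0.015], 0.65)]
top coil_bar [([0.394, -0.601, 0.153], 0.7), ([0.582, -0.304, 0.155], 0.64), ([0.45, 0.199, 0.198], 0.63), ([0.384, 0.037, 0.157], 0.55)]
top coil_center [([0.576, -0.301, 0.077], 0.96), ([0.452, 0.196, 0.128], 0.67), ([0.392, -0.602, 0.08], 0.64), ([0.389, 0.035, 0.082], 0.44)]
top hook [([0.445, 0.2, 0.191], 0.58)]
top door_inner [([0.374, 0.15, 0.181], 0.7)]
top bottle_center [([0.456, -0.399, 0.1], 0.87)]
top round_coil_center [([0.609, -0.488, 0.104], 0.82)]
top reel_center [([0.375, -0.096, 0.019], 0.68)]
```

View pics/m7.png

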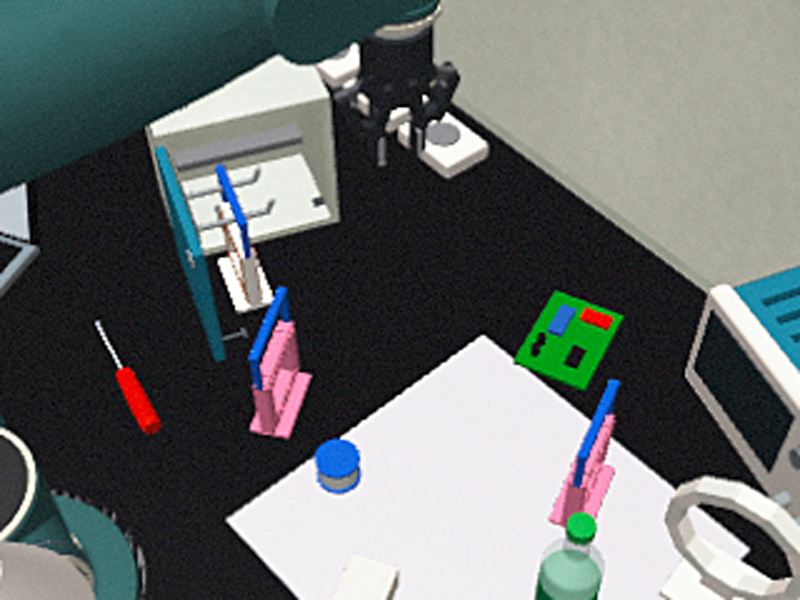

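The coil hangs upright, its bar across both prongs at crop (235,210). The door is open and the gripper is clear at (400,120). The bottle, round coil and reel are where they were. Handing in.

```bash
python3 -c "
from bench import ctrl
print(ctrl.finish_job())"
```

```text
the job is handed in; nothing more can be done
None
```

The white coil hangs upright by its handle across both door prongs, the door is open at about 1.56 rad, the bottle, round coil and reel have not moved, and the job was handed in at about 30 s, with no verdict returned.

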